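# Fit the large cone on the citrus press and run it

### The job

Lift the larger of the two juicing cones straight up off its drying peg and set it on the drive shaft of the citrus press, turning it until its slots mesh with the shaft's splines and it slides fully home. Then press it down against the spring as far as it goes, as one does to run the press, and finish like that: still gripping the cone and pressing it down, without letting go. Leave the smaller cone on its peg and do not disturb the egg timer, the tape roll or anything else on the worktop.

Things in the scene. Friction and masses are not known exactly. Their poses are not given: they have to be found in the camera images.
- large_cone: the larger white plastic juicing cone, 68 mm tall, about 80 g: round skirt 66 mm across, 7 mm high; above it four upright ribs in a cross, 12 mm wide, outer faces flat, vertical and 44 mm apart from 7 to 46 mm up, then sloping in to a point. Starts upright on one of the two pegs, at any yaw. Origin: centre of the underside; z up its axis, x and y along the ribs.
- large_cone_grip (a point): point on the large cone's axis 36 mm above its underside, a good height to pinch two opposite ribs (44 mm wide there)
- large_cone_socket (a point): centre of the mouth of the large cone's cross-shaped socket, on the axis 8 mm above its underside. Below it the bore is 23 mm wide; from here to 34 mm above the underside run slots 9 mm wide, 23 mm end to end, straight under the ribs (along the cone's x and y).
- small_cone: the smaller white juicing cone, same form and socket: 54 mm tall, skirt 50 mm across, ribs 32 mm across; starts on the other peg. Origin and axes as for the large cone. To be left alone.
- stand: grey drying stand, fixed, 80 x 210 x 12 mm plate with two upright round steel pegs, 10 mm thick, rising 24 mm above the plate, at y = +60 and -60 mm of its own frame. Origin: centre of the underside; the cones' undersides rest on the plate, 12 mm up.
- citrus_press: citrus press, fixed: white round motor housing 152 mm across at the foot with an open steel juice dish on top (152 mm across, rim 104 mm above the worktop, small spout to its own -x). Origin: centre of the underside. The splined drive shaft stands upright in the middle of the dish.
- shaft: the steel drive shaft of the press. Origin: on its axis, on top of the round shoulder (38 mm across) where the cone's underside sits when fully home, 108 mm above the worktop when not pressed. z up; its four splines lie along x and y. It starts at any angle and turns only stiffly (0.15 N m), to 1 rad either side of the housing's x axis.
- shaft_tip (a point): top of the shaft's splines, on the axis 24 mm above the shoulder. The splines form an upright cross 20 mm across, arms 6 mm thick; a round nose 9 mm thick rises 6 mm above. A cone whose ribs are more than about 0.15 rad out of line with the splines (repeating every quarter turn) stops on them, its underside 16 mm above the shoulder.
- plunger (a joint): how far the shaft is pressed down into the press against its spring, in m: 0 free, 0.006 fully down; the spring takes about 4 N to start and 8.5 N fully down. Pressing on an unmeshed cone also moves it.
- egg_timer: round red and white egg timer, 64 mm across, 47 mm tall, loose bystander; origin centre of the underside
- tape_roll: roll of tape lying flat, 98 mm across, 25 mm high, loose bystander; origin centre of the underside
Things that resemble listed ones, but are neither listed nor needed, are in the scene too. What is shaped like the large_cone but blue or yellow is not meant.

How it is judged:
On the way, in this order (a step that is already met when the one before it is completed fails the run):
1. the large cone is lifted up off its peg, clear of it (height (world z) of large_cone above 0.045 m and contact force between large_cone and stand below 0.05 N), for 0.2 s.
2. the large cone is meshed with the shaft's splines and fully home (z of large_cone in the frame of shaft between -0.003 and 0.003 m and horizontal distance between large_cone and shaft below 0.004 m), for 0.2 s.
At the end, for the whole second after the job is handed in: large cone meshed and home on the shaft (underside within 3 mm of the shoulder, axes within 4 mm and 0.1 rad), plunger pressed down over 4 of its 6 mm, fingers still on the cone (over 2 N), cone bearing on the shaft with over 3 N; small cone still on its peg (all of step 2 and angle between the z axis of large_cone and the z axis of shaft, either way round below 0.1 rad and value of joint plunger above 0.004 m and contact force between the fingers and large_cone above 2 N and contact force between large_cone and shaft above 3 N and horizontal distance between small_cone and stand below 0.07 m and height (world z) of small_cone below 0.02 m); the arm keeps its last pose, push and grip.
It fails at once if the smaller cone is lifted or shifted more than 20 mm (distance of small_cone from where it was at the start of the episode above 0.02 m).
It fails at once if the egg timer or the tape roll is moved by more than 40 mm (distance of any of egg_timer, tape_roll from where it was at the start of the episode above 0.04 m).
It also fails if it takes over 51 s, if anything falls off the work surface, if the arm or the gripper's body presses on something with over 40 N, if the wrist force passes 120 N, or if a joint passes its speed limit or range.

### The arm

A 6-joint arm with a two-finger parallel gripper is mounted at the origin on a cart in front of the work surface, level with it; the furniture and walls round the work are solid. World frame = base frame: x ahead of the robot, y to its left, z up, the work surface at z = 0. Lengths are in m, angles in rad, forces in N, time in s.
With the tool pointing down it reaches from about 0.325 to 0.9 m from the base axis. Payload 6.1 kg.
Tool frame: the origin (TCP) lies between the finger pads; the fingertips stand 14 mm ahead of it and the grasp point (between the pads) lies 5 mm behind it; z points along the fingers, y is the line along which they close (so a half turn about z gives the same grasp; the last joint's range is limited). The gripper opens to 85 mm and grips with 20 to 120 N. Pads are 22 mm wide; open, the fingers measure 114 mm over their backs; the gripper's body (76 mm by 85 mm) begins 54 mm behind the grasp point. The pads swing forward as they close: fully open they stand 13 mm farther back than shut.
Start: joints at [1.029, 0.22, 1.526, -0, 1.395, -0.126], TCP at [0.252, 0.572, 0.207] pointing down, gripper open.
Joint ranges: [-2.98, 2.98], [-0.91, 2.08], [0.09, 2.57], [-1.24, 4.39], [0.2, 2.65], [-2.68, 2.68]. Speed limits (rad/s): [2.57, 2.57, 3.01, 3.14, 3.14, 3.14].

### API

Orientations are given as a rotation vector (axis times angle).
In Python, from rig import ctrl, vision gives the robot as it stands.
- The arm moves only by the tool jog_arm, never from a script. Its argument "targets" is a list of rows, each an object with "dp": the shift along the tool's x, y, z in mm, a list of three; "dr": the turn, a rotation vector about the tool's x, y, z in rad, a list of three; "gripper": the closure in counts, from 0 (fully open) to 255 (shut). A call has 1 to 20 rows; each row shifts and turns the commanded pose from where the row before left it, along the tool's axes as they then stand; what a row does not reach is not made up. A row lasts 1/10 s, in which the tool goes at most 50 mm and 8.59 degrees, less where a joint would pass 70% of its speed; a pose out of reach is approached as far as the arm can. A call with a gripper value outside its range is refused whole. The fingers move at their own pace and stop on an object; the grip force is fixed at half the most. Time passes only in rows, so rows that do not move let the fingers close. It gives the time, the measured TCP pose, the force, the opening and the grip force at its end, in the units of the state.
- ctrl.get_state(): the state, without advancing time (a new reading comes with each control period).
- vision.snapshot(name): name is "side" or "top"; returns a dict with "frame" (480x640x3 uint8, blue, green, red), "mtx" (3x3 intrinsics, pixels), "k1" (the pictures are not rectified: a ray, as slopes to the right and down, at radius r is drawn at 1 + k1 r^2 times it, then the intrinsics apply), "pose" (4x4, takes a point from camera to world coordinates). Camera axes: x right, y up, looking along -z (the intrinsics and any distortion apply to the point x, -y, -z); pixel columns grow to the right and rows downward; lengths in m; the calibration is good to about 2 mm. A picture is of the moment at which its call begins. There is no depth.
- ctrl.job_done(): hands the job in; it is judged then, once.
The state is a dict: "clock": time; "joints": joint angles; "qd": joint speeds; "effort": joint torques, N m; "ee_pos": TCP position; "tool_rot": TCP orientation; "wrist_force": force on the tool from outside, world axes, zero at the start; "wrist_torque": the same for the moment, N m; "grip_width": opening from 0.0 (shut) to 1.0 (fully open); "grip_force": force on a finger pad.
Only numpy, scipy, OpenCV 4.12 (cv2) and the standard library are available. Lean on these libraries where they do the work, as an engineer would, in place of code of your own. Each camera call takes 0.05 s, during which the arm holds its last target. There are 200 camera calls.

## Working session

There is one attempt and no reset: what is moved stays moved. The work goes in short steps, Python scripts to look and compute and a tool call to move; the robot and the scene stay as the last step left them, time stands still between calls to the robot, and variables do not carry over. Pictures are saved under pics/ and viewed, at most 10 in all, crops included, and the job is handed in when it is done.

Besides the shell and the picture viewer there is one more tool, called after ">>>" as name(argument=value, ...) on one line, values as JSON. jog_arm: Moves the arm, as the interface text tells. Its arguments: {"type":"object","properties":{"targets":{"type":"array"}},"required":["targets"]}

```bash
ls; mkdir -p pics; cat > h.py <<'E'
import numpy as np, cv2
from scipy.spatial.transform import Rotation as R
def ray(s,u,v):
    K=s["mtx"];k=s["k1"]
    xd=(u-K[0,2])/K[0,0];yd=(v-K[1,2])/K[1,1]
    x,y=cv2.undistortPoints(np.array([[[u,v]]],float),np.array(K,float),np.array([k,0,0,0,0],float))[0,0]
    T=np.array(s["pose"]);d=T[:3,:3]@np.array([x,-y,-1]);return T[:3,3],d/np.linalg.norm(d)
def atz(s,u,v,z):
    o,d=ray(s,u,v);return o+d*(z-o[2])/d[2]
def tri(a,b):
    (o1,d1),(o2,d2)=a,b
    t=np.linalg.lstsq(np.c_[d1,-d2],o2-o1,rcond=None)[0]
    p,q=o1+t[0]*d1,o2+t[1]*d2
    return (p+q)/2,np.linalg.norm(p-q)
def proj(s,P):
    T=np.array(s["pose"]);p=T[:3,:3].T@(np.asarray(P,float)-T[:3,3])
    x,y=p[0]/-p[2],-p[1]/-p[2];f=1+s["k1"]*(x*x+y*y);K=s["mtx"]
    return np.array([K[0,0]*x*f+K[0,2],K[1,1]*y*f+K[1,2]])
E
python3 - <<'E'
from rig import ctrl,vision
import pickle,cv2,numpy as np
np.set_printoptions(precision=3,suppress=True)
for n in("side","top"):
    s=vision.snapshot(n);pickle.dump(s,open(n+"0.pkl","wb"));cv2.imwrite(f"pics/{n}0.png",s["frame"])
    print(n,s["mtx"],s["k1"],s["pose"])
print(ctrl.get_state())
E
```

```text
pics
side [[440.866   0.    319.6  ]
 [  0.    440.866 246.277]
 [  0.      0.      1.   ]] 0.007351836663664745 [[-0.355 -0.728  0.586  1.07 ]
 [ 0.935 -0.273  0.228  0.236]
 [-0.006  0.629  0.778  0.838]
 [ 0.     0.     0.     1.   ]]
top [[586.894   0.    325.927]
 [  0.    586.894 239.112]
 [  0.      0.      1.   ]] 0.018366497158623894 [[-0.029  0.984 -0.176  0.344]
 [-1.    -0.03  -0.001  0.04 ]
 [-0.007  0.176  0.984  1.172]
 [ 0.     0.     0.     1.   ]]
{'clock': 0.1, 'joints': array([ 1.029,  0.221,  1.527, -0.   ,  1.395, -0.126]), 'qd': array([-0.   , -0.002, -0.002,  0.   ,  0.001,  0.001]), 'effort': array([  0.001, -49.824, -39.055,  -0.   ,   0.006,   0.   ]), 'ee_pos': array([0.252, 0.571, 0.206]), 'tool_rot': array([-0.648, -3.073,  0.003]), 'wrist_force': array([0.619, 0.77 , 0.765]), 'wrist_torque': array([-0.005,  0.039, -0.014]), 'grip_force': 0.0, 'grip_width': 0.9951965251349257}
```

View pics/side0.png

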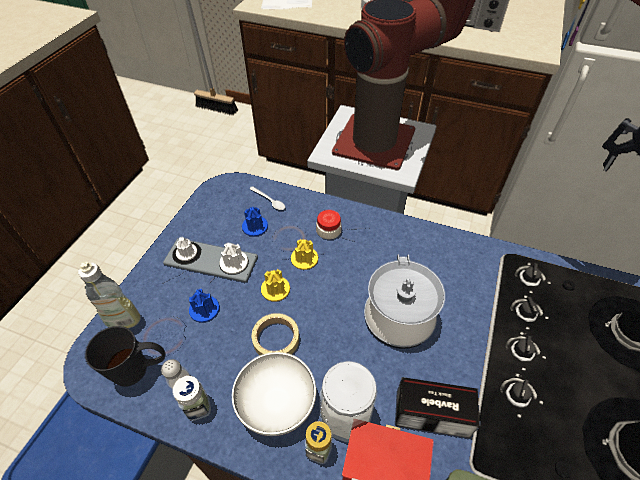

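View pics/top0.png

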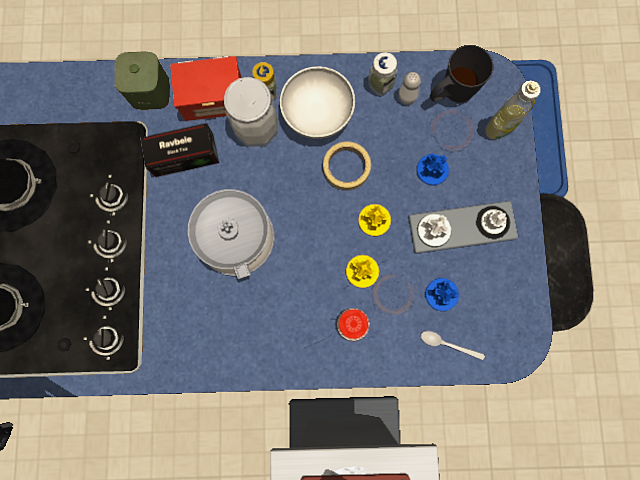

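The side view shows white cones at (184,248) and (232,258) on the grey stand and the press shaft at about (406,288). The top view shows the same cones at (494,221) and (434,230), and the shaft at (228,229). Blue and yellow cones are decoys. The candidate at top (434,230) has the wider skirt, so I'll confirm it with an enlarged composite crop.

```bash
python3 - <<'E'
import pickle,cv2,numpy as np
from h import *
np.set_printoptions(precision=4,suppress=True)
S=pickle.load(open("side0.pkl","rb"));T=pickle.load(open("top0.pkl","rb"))
def c(s,x,y,w,h,f): return cv2.resize(s["frame"][y:y+h,x:x+w],None,fx=f,fy=f,interpolation=cv2.INTER_CUBIC)
a=np.hstack([c(T,410,200,50,50,7),c(T,203,204,50,50,7)])   # top large ; top shaft
b=np.hstack([c(S,165,228,100,50,4),c(T,470,200,50,50,4),c(S,390,265,25,50,4)])
cv2.imwrite("pics/c.png",np.vstack([a,b]))
for n,a,b in(("L",(232,258),(434,230)),("Sm",(184,248),(494,221)),("sh",(406,285),(228,229))):
    print(n,*tri(ray(S,*a),ray(T,*b)))
E
```

```text
L [ 0.5626 -0.1759  0.0278] 0.006023576632751439
Sm [ 0.5768 -0.2952  0.0292] 0.005698367799365455
sh [0.5581 0.2194 0.1169] 0.002329611023635416
```

View pics/c.png

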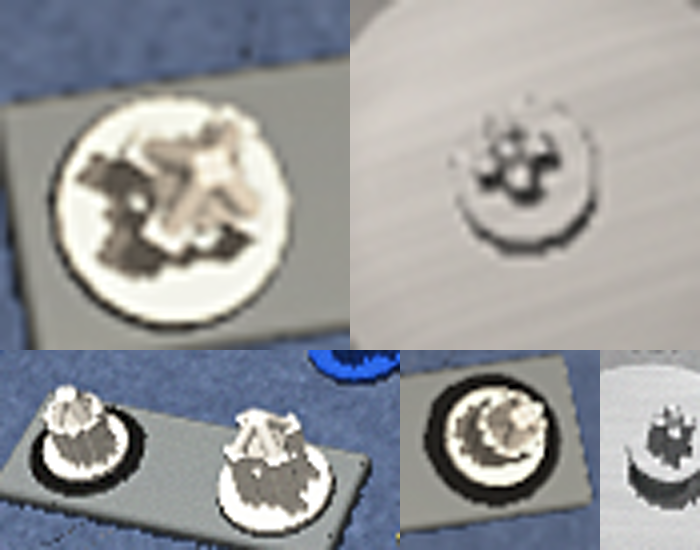

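The crop confirms the candidate at top (434,230) / side (232,258): its white skirt is clearly wider than that of the other white cone, top (494,221), which has a black ring round it. Next I'll triangulate the tip and fit the yaw with a projected model.

```bash
cat > fit.py <<'E'
import pickle,sys
from h import *
from scipy.optimize import minimize
np.set_printoptions(precision=4,suppress=True)
def cross(w,r,z,yaw):
    h=w/2;p=np.array([(r,-h),(r,h),(h,h),(h,r),(-h,r),(-h,h),(-r,h),(-r,-h),(-h,-h),(-h,-r),(h,-r),(h,-h)])
    c,s=np.cos(yaw),np.sin(yaw);return np.c_[p@np.array([[c,s],[-s,c]]),np.full(12,z)]
def pm(s,P): return np.array([proj(s,p) for p in P])
def mask(s,polys,f=4):
    m=np.zeros((480*f,640*f),np.uint8)
    for P in polys: cv2.fillPoly(m,[np.round(pm(s,P)*f+(f-1)/2).astype(np.int32)],1)
    return cv2.resize(m.astype(np.float32),(640,480),interpolation=cv2.INTER_AREA)
def circ(c,r,z,n=64):
    t=np.linspace(0,2*np.pi,n);return np.c_[c[0]+r*np.cos(t),c[1]+r*np.sin(t),np.full(n,z)]
E
python3 - <<'E'
from fit import *
S=pickle.load(open("side0.pkl","rb"));T=pickle.load(open("top0.pkl","rb"))
print("tip",*tri(ray(S,231.4,245.7),ray(T,440.2,223.4)))
def blob(s,seed):   # ellipse of white skirt outline -> centre
    g=s["frame"].astype(int);hsv=cv2.cvtColor(s["frame"],cv2.COLOR_BGR2HSV)
    m=((hsv[...,2]>185)&(hsv[...,1]<60)).astype(np.uint8)
    x,y=seed;k=np.zeros_like(m);k[y-28:y+28,x-25:x+25]=1;m*=k
    c=np.vstack(cv2.findContours(m,cv2.RETR_EXTERNAL,cv2.CHAIN_APPROX_NONE)[0]);return cv2.convexHull(c)[:,0]
# skirt: fit circle r=33 at z=.019 (top edge) in the top view
h=blob(T,(434,230)).astype(float)
W=np.array([atz(T,u,v,.019)[:2] for u,v in h]);A=np.c_[2*W,np.ones(len(W))];q=np.linalg.lstsq(A,(W**2).sum(1),rcond=None)[0]
print("skirt centre",q[:2],"r",np.sqrt(q[2]+q[:2]@q[:2]))
# stand long-axis not needed; yaw by edge score
def edges(c,yaw,z0):
    o=np.r_[c,z0];lo,hi=cross(.012,.022,.007,yaw)+o,cross(.012,.022,.046,yaw)+o
    E=[(hi[i],hi[(i+1)%12]) for i in range(12) if i%3==0]
    tip=o+[0,0,.068]
    for i in range(0,12,3):
        E+=[(lo[i],hi[i]),(lo[(i+1)%12],hi[(i+1)%12])]
        E+=[(hi[i],tip),(hi[(i+1)%12],tip)]
    return E
def G(s):
    g=cv2.GaussianBlur(cv2.cvtColor(s["frame"],cv2.COLOR_BGR2GRAY).astype(np.float32),(0,0),.7)
    return cv2.magnitude(cv2.Sobel(g,5,1,0),cv2.Sobel(g,5,0,1))
GS,GT=G(S),G(T)
def score(s,g,c,yaw,z0):
    P=np.vstack([np.linspace(a,b,12) for a,b in edges(c,yaw,z0)]);p=pm(s,P).astype(np.float32)
    return cv2.remap(g,p[:,0][None],p[:,1][None],1).mean()
ys=np.deg2rad(np.arange(0,90,5));best=[]
for y in ys:
    b=[max(score(s,g,q[:2]+[dx,dy],y,.012) for dx in(-.003,0,.003) for dy in(-.003,0,.003)) for s,g in((S,GS),(T,GT))]
    best.append(b);print(round(np.rad2deg(y)),np.array(b),sum(b))
y=ys[np.argmax([sum(b) for b in best])]
out=[]
for s,x0,y0 in((T,410,200),(S,205,230)):
    im=cv2.resize(s["frame"][y0:y0+50,x0:x0+50],None,fx=7,fy=7,interpolation=cv2.INTER_CUBIC)
    im2=im.copy()
    for a,b in edges(q[:2],y,.012):
        a,b=[tuple(np.int32((proj(s,p)-[x0,y0]+.5)*7)) for p in(a,b)];cv2.line(im2,tuple(map(int,a)),tuple(map(int,b)),(0,0,255),1)
    out.append(np.hstack([im,im2]))
cv2.imwrite("pics/ov.png",np.vstack(out)[:600+100][:700][:, :700] if 0 else cv2.resize(np.vstack(out),(600,600)))
# press: shoulder circle/shaft nose
print("nose",*tri(ray(S,406.5,282.5),ray(T,228.3,227)))
E
```

```text
tip [ 0.5636 -0.1742  0.0761] 0.004860233302784076
skirt centre [ 0.5645 -0.1756] r 0.03275704125076569
0 [203.7622 206.2437] 410.00586
5 [201.1852 211.6754] 412.86053
10 [201.4376 206.3844] 407.8219
15 [203.1085 201.8011] 404.9096
20 [202.7063 202.0719] 404.7782
25 [209.4796 196.4144] 405.894
30 [223.0348 192.8956] 415.93036
35 [233.7188 191.8416] 425.56042
40 [249.3356 190.9207] 440.25635
45 [257.6752 190.3236] 447.99878
50 [264.5063 195.9183] 460.42462
55 [262.8585 199.3067] 462.16516
60 [255.0112 200.0667] 455.07788
65 [240.8224 193.5772] 434.39954
70 [229.9927 190.767 ] 420.75977
75 [218.533  189.7953] 408.32825
80 [216.6678 192.4876] 409.1554
85 [210.4649 198.5717] 409.03662
nose [0.5596 0.2182 0.127 ] 0.0002478261730599059
```

View pics/ov.png

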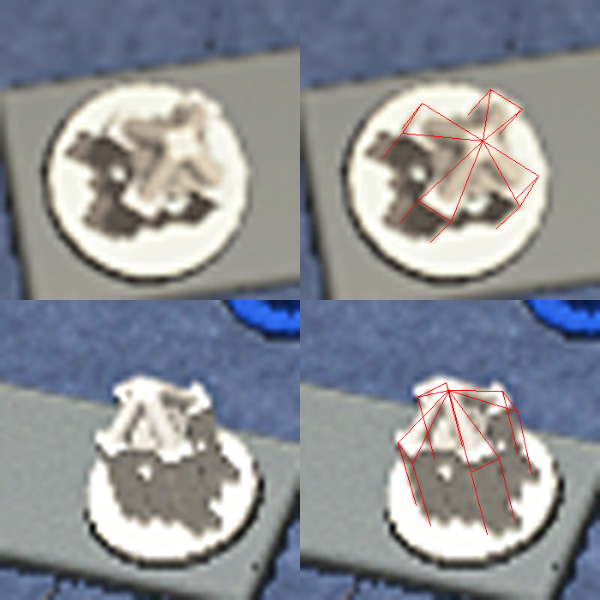

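The overlay shows the model cross at yaw of about 56° matching the ribs in both views, with the tip near top (440,223). The cone axis is at about (0.5645, -0.1756) and its skirt radius checks out: 32.8 mm against 33 mm. The nose triangulates to z = 0.127, against a nominal 0.138 (tip edge fuzzy). Moving above the cone.

>>> jog_arm(targets=[{"dp":[-10,-10,-5],"dr":[0,0,0],"gripper":0},{"dp":[-20,-20,-5],"dr":[0,0,0],"gripper":0},{"dp":[-30,-29,0],"dr":[0,0,0],"gripper":0},{"dp":[-33,-31,0],"dr":[0,0,0],"gripper":0},{"dp":[-33,-31,0],"dr":[0,0,0],"gripper":0},{"dp":[-33,-31,0],"dr":[0,0,0],"gripper":0},{"dp":[-33,-31,0],"dr":[0,0,0],"gripper":0},{"dp":[-33,-31,0],"dr":[0,0,0],"gripper":0},{"dp":[-33,-31,0],"dr":[0,0,0],"gripper":0},{"dp":[-33,-31,0],"dr":[0,0,0],"gripper":0},{"dp":[-33,-31,0],"dr":[0,0,0],"gripper":0},{"dp":[-33,-31,0],"dr":[0,0,0],"gripper":0},{"dp":[-33,-31,0],"dr":[0,0,0],"gripper":0},{"dp":[-33,-31,0],"dr":[0,0,0],"gripper":0},{"dp":[-33,-31,0],"dr":[0,0,0],"gripper":0},{"dp":[-33,-31,0],"dr":[0,0,0],"gripper":0},{"dp":[-33,-31,0],"dr":[0,0,0],"gripper":0},{"dp":[-33,-31,0],"dr":[0,0,0.06],"gripper":0},{"dp":[-20,-20,0],"dr":[0,0,0.06],"gripper":0},{"dp":[-12,-12,0],"dr":[0,0,0.06],"gripper":0}])

```text
clock: 2.1
ee_pos: [0.5608, -0.1783, 0.2168]
tool_rot: [-0.929, -3.001, 0.001]
wrist_force: [-0.1, 0.5, 0.0]
grip_width: 1.0
grip_force: 0.0
```

>>> jog_arm(targets=[{"dp":[-1.5,4,10],"dr":[0,0,0],"gripper":0},{"dp":[0,0,20],"dr":[0,0,0],"gripper":0},{"dp":[0,0,20],"dr":[0,0,0],"gripper":0},{"dp":[0,0,20],"dr":[0,0,0],"gripper":0},{"dp":[0,0,20],"dr":[0,0,0],"gripper":0},{"dp":[0,0,20],"dr":[0,0,0],"gripper":0},{"dp":[0,0,20],"dr":[0,0,0],"gripper":0},{"dp":[0,0,15],"dr":[0,0,0],"gripper":0},{"dp":[0,0,15],"dr":[0,0,0],"gripper":0},{"dp":[0,0,8],"dr":[0,0,0],"gripper":0},{"dp":[0,0,5],"dr":[0,0,0],"gripper":0},{"dp":[0,0,0],"dr":[0,0,0],"gripper":0}])

```text
clock: 3.3
ee_pos: [0.5646, -0.1726, 0.0435]
tool_rot: [-0.922, -3.003, -0.0]
wrist_force: [0.5, 0.7, -0.9]
grip_width: 0.998
grip_force: 0.0
```

```bash
python3 - <<'E'
from rig import vision
import cv2,numpy as np
o=[]
for n,x,y in(("top",400,190),("side",192,205)):
    s=vision.snapshot(n);o.append(cv2.resize(s["frame"][y:y+75,x:x+75],None,fx=5,fy=5,interpolation=cv2.INTER_CUBIC))
cv2.imwrite("pics/g.png",np.hstack(o))
E
```

```text
(no output)
```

View pics/g.png

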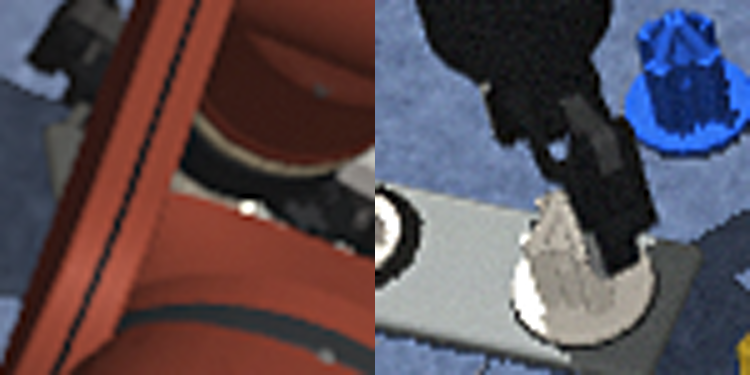

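The gripper straddles the cone in the side view: the near finger is at crop (610,240), just outside the facing ribs. A small correction, then close.

>>> jog_arm(targets=[{"dp":[-1,-2,0],"dr":[0,0,0],"gripper":0},{"dp":[0,0,0],"dr":[0,0,0],"gripper":60},{"dp":[0,0,0],"dr":[0,0,0],"gripper":90},{"dp":[0,0,0],"dr":[0,0,0],"gripper":110},{"dp":[0,0,0],"dr":[0,0,0],"gripper":130},{"dp":[0,0,0],"dr":[0,0,0],"gripper":160},{"dp":[0,0,0],"dr":[0,0,0],"gripper":255},{"dp":[0,0,0],"dr":[0,0,0],"gripper":255},{"dp":[0,0,0],"dr":[0,0,0],"gripper":255},{"dp":[0,0,0],"dr":[0,0,0],"gripper":255}])

```text
clock: 4.4
ee_pos: [0.5646, -0.1755, 0.0444]
tool_rot: [0.922, 3.003, -0.001]
wrist_force: [-3.2, -2.7, 5.9]
grip_width: 0.224
grip_force: 47.4
```

The width 0.224 (about 19 mm) is not the expected 44 mm, so I'll look before lifting.

```bash
python3 - <<'E'
from rig import vision,ctrl
import cv2,numpy as np
s=vision.snapshot("side");x,y=192,195
cv2.imwrite("pics/g2.png",cv2.resize(s["frame"][y:y+85,x:x+85],None,fx=7,fy=7,interpolation=cv2.INTER_CUBIC))
t=ctrl.get_state();print(t["grip_width"],t["grip_force"],t["wrist_force"],t["wrist_torque"])
E
```

```text
0.22386449587623625 47.47935712337494 [-3.41656142 -3.6600057   5.33344897] [-0.53869478  0.53973737 -0.02519251]
```

View pics/g2.png

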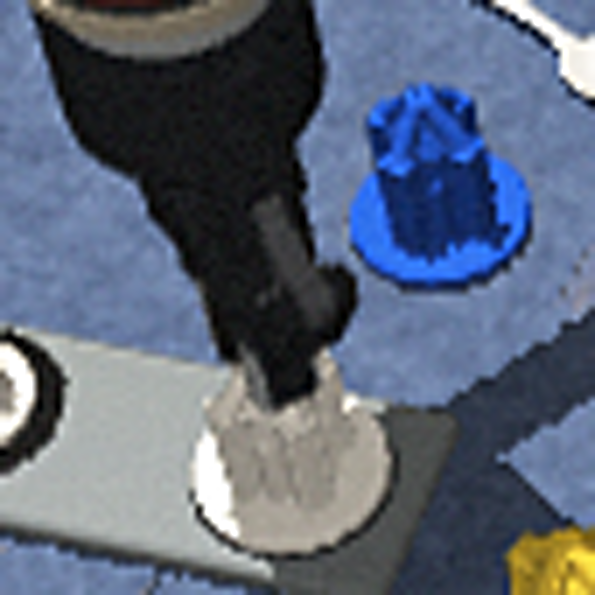

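```bash
python3 - <<'E'
from fit import *
from rig import ctrl
S=pickle.load(open("side0.pkl","rb"))
st=ctrl.get_state();p=st["ee_pos"];r=R.from_rotvec(st["tool_rot"]).as_matrix();print(p,r[:,1],st["joints"])
f=lambda q:(proj(S,q)-[192,195])*7
for d in(.0095,.02,.022,.045):
  for sg in(1,-1): print(d,sg,[f(p+r[:,1]*d*sg+r[:,2]*z) for z in(.014,0,-.02)])
for k in range(4):
    a=np.deg2rad(55+90*k);u=np.array([np.cos(a),np.sin(a),0])*.022
    print(55+90*k,f([.5645,-.1756,.012+.046]+u),f([.5645,-.1756,.019]+u))
print("tip",f([.5645,-.1756,.08]),"open near tip z at its pixel",f(p+r[:,1]*.045+r[:,2]*.014)/7+[192,195])
E
```

```text
[ 0.5646 -0.1755  0.0443] [ 0.5612  0.8277 -0.0006] [-0.4343  0.3086  1.7449 -0.0008  1.0876 -1.4089]
0.0095 1 [array([299.7649, 460.9894]), array([293.0876, 435.0047]), array([283.2917, 396.8891])]
0.0095 -1 [array([272.5261, 423.6339]), array([265.6193, 397.4989]), array([255.4892, 359.1726])]
0.02 1 [array([315.0443, 481.945 ]), array([308.4982, 456.0479]), array([298.8934, 418.0555])]
0.02 -1 [array([257.6948, 403.2954]), array([250.6654, 377.0819]), array([240.3569, 338.6455])]
0.022 1 [array([317.9733, 485.9621]), array([311.4525, 460.0821]), array([301.8847, 422.1137])]
0.022 -1 [array([254.8874, 399.4457]), array([247.835 , 373.2175]), array([237.493 , 334.7607])]
0.045 1 [array([352.0911, 532.7583]), array([345.8704, 507.0836]), array([336.7399, 469.4046])]
0.045 -1 [array([223.0003, 355.7216]), array([215.6905, 329.333 ]), array([204.9743, 290.6521])]
55 [303.7405 434.4743] [322.0774 506.725 ]
145 [332.93   359.9382] [350.075  433.0314]
235 [241.4512 346.4184] [261.2091 419.6439]
325 [210.5929 420.4112] [231.6368 492.8157]
tip [260.9605 346.909 ] open near tip z at its pixel [242.2987 271.1083]
```

The fingertips appear about 25–30 mm higher than nominal, at crop (290,400) against an expected (300,461). The 19 mm width fits the sloped top. I'll reopen, lower 20 mm (safe under either reading), and close gently while watching the width.

>>> jog_arm(targets=[{"dp":[0,0,0],"dr":[0,0,0],"gripper":120},{"dp":[0,0,0],"dr":[0,0,0],"gripper":0},{"dp":[0,0,0],"dr":[0,0,0],"gripper":0},{"dp":[0,0,0],"dr":[0,0,0],"gripper":0},{"dp":[0,0,0],"dr":[0,0,0],"gripper":0},{"dp":[0,0,5],"dr":[0,0,0],"gripper":0},{"dp":[0,0,5],"dr":[0,0,0],"gripper":0},{"dp":[0,0,5],"dr":[0,0,0],"gripper":0},{"dp":[0,0,5],"dr":[0,0,0],"gripper":0},{"dp":[0,0,0],"dr":[0,0,0],"gripper":0}])

```text
clock: 5.45
ee_pos: [0.5636, -0.1745, 0.0226]
tool_rot: [-0.922, -3.001, -0.0]
wrist_force: [-0.3, 0.1, 0.2]
grip_width: 0.997
grip_force: 0.0
```

```bash
python3 - <<'E'
from rig import vision,ctrl
import cv2,numpy as np
s=vision.snapshot("side");x,y=192,195
cv2.imwrite("pics/g3.png",cv2.resize(s["frame"][y:y+85,x:x+85],None,fx=7,fy=7,interpolation=cv2.INTER_CUBIC))
t=ctrl.get_state();print(t["ee_pos"],t["wrist_force"],t["grip_width"])
E
```

```text
[ 0.56397907 -0.17468513  0.02314202] [ 0.46682904 -0.24191772 -0.11840101] 0.9975974829261967
```

View pics/g3.png

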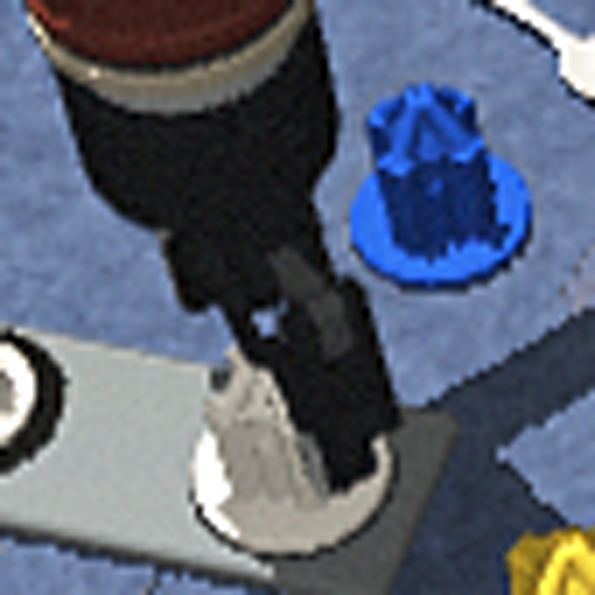

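The near finger ends at about (360,460) and the far one at about (195,305), so the tips are at z ≈ 0.058 and roughly centred. The real fingertips therefore stand about 40 mm behind where the text puts them, which agrees with the 19 mm width. I'll lower 22 mm more and close.

>>> jog_arm(targets=[{"dp":[0,0,5],"dr":[0,0,0],"gripper":0},{"dp":[0,0,5],"dr":[0,0,0],"gripper":0},{"dp":[0,0,5],"dr":[0,0,0],"gripper":0},{"dp":[0,0,5],"dr":[0,0,0],"gripper":0},{"dp":[0,0,2],"dr":[0,0,0],"gripper":0},{"dp":[0,0,0],"dr":[0,0,0],"gripper":50},{"dp":[0,0,0],"dr":[0,0,0],"gripper":80},{"dp":[0,0,0],"dr":[0,0,0],"gripper":100},{"dp":[0,0,0],"dr":[0,0,0],"gripper":120},{"dp":[0,0,0],"dr":[0,0,0],"gripper":140},{"dp":[0,0,0],"dr":[0,0,0],"gripper":255},{"dp":[0,0,0],"dr":[0,0,0],"gripper":255},{"dp":[0,0,0],"dr":[0,0,0],"gripper":255}])

```text
clock: 6.8
ee_pos: [0.565, -0.1752, 0.0025]
tool_rot: [0.922, 3.002, -0.0]
wrist_force: [-0.6, -0.9, 5.1]
grip_width: 0.505
grip_force: 61.2
```

Width 43 mm: the ribs are held on their flats. Lifting straight up.

>>> jog_arm(targets=[{"dp":[0,0,-3],"dr":[0,0,0],"gripper":255},{"dp":[0,0,-6],"dr":[0,0,0],"gripper":255},{"dp":[0,0,-10],"dr":[0,0,0],"gripper":255},{"dp":[0,0,-15],"dr":[0,0,0],"gripper":255},{"dp":[0,0,-15],"dr":[0,0,0],"gripper":255},{"dp":[0,0,-15],"dr":[0,0,0],"gripper":255},{"dp":[0,0,-15],"dr":[0,0,0],"gripper":255},{"dp":[0,0,-15],"dr":[0,0,0],"gripper":255},{"dp":[0,0,-15],"dr":[0,0,0],"gripper":255},{"dp":[0,0,-15],"dr":[0,0,0],"gripper":255},{"dp":[0,0,-15],"dr":[0,0,0],"gripper":255},{"dp":[0,0,-15],"dr":[0,0,0],"gripper":255},{"dp":[0,0,-8],"dr":[0,0,0],"gripper":255},{"dp":[0,0,-3],"dr":[0,0,0],"gripper":255},{"dp":[0,0,0],"dr":[0,0,0],"gripper":255}])

```text
clock: 8.3
ee_pos: [0.5646, -0.175, 0.1672]
tool_rot: [0.922, 3.003, -0.0]
wrist_force: [-0.0, 0.8, -1.4]
grip_width: 0.507
grip_force: 61.1
```

```bash
python3 - <<'E'
from fit import *
from rig import vision,ctrl
st=ctrl.get_state();p=st["ee_pos"];r=R.from_rotvec(st["tool_rot"]).as_matrix();print(p,st["tool_rot"],st["grip_width"],st["wrist_force"])
T=pickle.load(open("top0.pkl","rb"));S=pickle.load(open("side0.pkl","rb"))
# dish rim circle in top view (r=.076,z=.104): Canny + circle fit to points near predicted radius
def rimfit(s,c,z,rad,tol):
    e=cv2.Canny(s["frame"],60,150);v,u=np.nonzero(e)
    W=np.array([atz(s,a,b,z)[:2] for a,b in zip(u,v)])
    for _ in range(30):
        d=np.hypot(*(W-c).T);k=abs(d-rad)<tol
        from scipy.optimize import least_squares
        c=least_squares(lambda q:np.hypot(*(W[k]-q).T)-rad,c,loss="soft_l1",f_scale=.001).x
    return c,k.sum()
for s,n in((T,"top"),(S,"side")):
    print(n,"rim",*rimfit(s,np.array([.56,.218]),.104,.076,.004),"shoulder",*rimfit(s,np.array([.56,.218]),.108,.019,.003))
# delta in tool axes
d=np.array([.5596,.2182,p[2]])-p;print("tool delta mm to nose",(r.T@d)*1000)
print("shoulder px",proj(T,[.5596,.2182,.108]),proj(S,[.5596,.2182,.108]))
E
```

```text
[ 0.5646 -0.175   0.1672] [ 0.9219  3.0029 -0.0001] 0.5072854794983062 [-0.0435  0.7786 -1.4111]
top rim [0.5616 0.2227] 366 shoulder [0.558  0.2224] 68
side rim [0.5619 0.2208] 310 shoulder [0.561  0.2203] 52
tool delta mm to nose [224.7561 322.6184  -0.0665]
shoulder px [230.1233 229.0028] [405.1452 287.9527]
```

>>> jog_arm(targets=[{"dp":[6,9,0],"dr":[0,0,0],"gripper":255},{"dp":[13,18,0],"dr":[0,0,0],"gripper":255},{"dp":[19,27.6,0],"dr":[0,0,0],"gripper":255},{"dp":[19,27.6,0],"dr":[0,0,0],"gripper":255},{"dp":[19,27.6,0],"dr":[0,0,0],"gripper":255},{"dp":[19,27.6,0],"dr":[0,0,0],"gripper":255},{"dp":[19,27.6,0],"dr":[0,0,0],"gripper":255},{"dp":[19,27.6,0],"dr":[0,0,0],"gripper":255},{"dp":[19,27.6,0],"dr":[0,0,0],"gripper":255},{"dp":[19,27.6,0],"dr":[0,0,0],"gripper":255},{"dp":[19,27.6,0],"dr":[0,0,0],"gripper":255},{"dp":[19,27.6,0],"dr":[0,0,0],"gripper":255},{"dp":[10,15,0],"dr":[0,0,0],"gripper":255},{"dp":[6,9,0],"dr":[0,0,0],"gripper":255},{"dp":[0,0,0],"dr":[0,0,0],"gripper":255}])

```text
clock: 9.8
ee_pos: [0.5613, 0.2229, 0.1663]
tool_rot: [-0.919, -3.003, 0.001]
wrist_force: [-0.0, -0.6, -0.9]
grip_width: 0.504
grip_force: 61.2
```

```bash
python3 - <<'E'
from fit import *
from rig import vision,ctrl
s=vision.snapshot("side");pickle.dump(s,open("side1.pkl","wb"))
st=ctrl.get_state();print(st["ee_pos"],st["tool_rot"])
S=pickle.load(open("side0.pkl","rb"));T=pickle.load(open("top0.pkl","rb"))
def G(s):
    g=cv2.GaussianBlur(cv2.cvtColor(s["frame"],cv2.COLOR_BGR2GRAY).astype(np.float32),(0,0),.6);return cv2.magnitude(cv2.Sobel(g,5,1,0),cv2.Sobel(g,5,0,1))
GS,GT=G(S),G(T)
def sc(s,g,c,y):
    o=np.r_[c,0];hi=cross(.006,.010,.132,y)+o;P=np.vstack([np.linspace(hi[i],hi[(i+1)%12],6) for i in range(12)]);p=pm(s,P).astype(np.float32)
    return cv2.remap(g,p[:,0][None],p[:,1][None],1).mean()
off=[-.004,-.002,0,.002,.004]
for y in range(0,90,10):
    print(y,[round(float(max(sc(s,g,np.array([.5605,.221])+[a,b],np.deg2rad(y)) for a in off for b in off)),1) for s,g in((S,GS),(T,GT))])
x0,y0=360,225;a=cv2.resize(s["frame"][y0:y0+100,x0:x0+100],None,fx=5,fy=5,interpolation=cv2.INTER_CUBIC)
u,v=[int(q) for q in proj(S,[.5605,.221,.132])]
b=cv2.resize(S["frame"][v-12:v+12,u-12:u+12],(250,250),interpolation=cv2.INTER_CUBIC)
u,v=[int(q) for q in proj(T,[.5605,.221,.132])]
c=cv2.resize(T["frame"][v-12:v+12,u-12:u+12],(250,250),interpolation=cv2.INTER_CUBIC)
cv2.imwrite("pics/p.png",np.hstack([a,np.vstack([b,c])]))
E
```

```text
[0.5615 0.2218 0.1665] [-0.9209 -3.0031  0.0015]
0 [229.4, 246.2]
10 [238.1, 258.5]
20 [235.8, 266.7]
30 [241.5, 244.4]
40 [237.6, 227.9]
50 [236.4, 217.0]
60 [230.2, 217.9]
70 [220.9, 219.2]
80 [221.2, 230.6]
```

View pics/p.png

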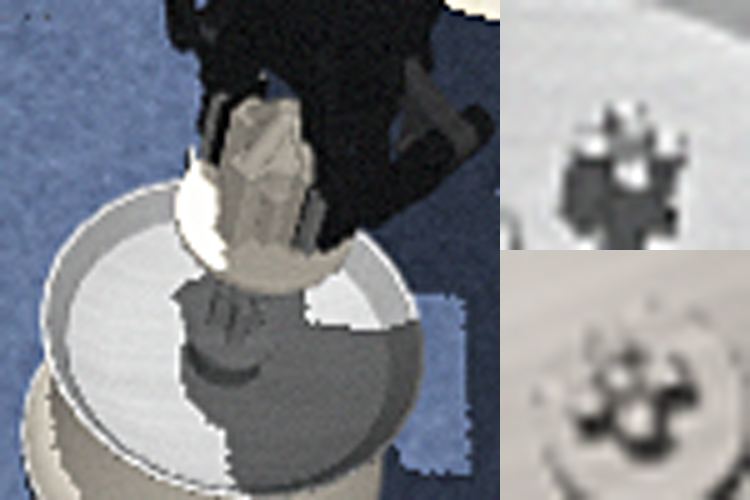

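The held cone is upright over the dish, with its skirt near crop (265,240) and the shaft below at (235,320). The shaft fit suggests a spline yaw of about 20° (mod 90) and the cone is at 56°, so I'll turn by 0.63 rad while lowering to just above contact.

>>> jog_arm(targets=[{"dp":[0,0,4],"dr":[0,0,0.07],"gripper":255},{"dp":[0,0,6],"dr":[0,0,0.12],"gripper":255},{"dp":[0,0,8],"dr":[0,0,0.13],"gripper":255},{"dp":[0,0,8],"dr":[0,0,0.13],"gripper":255},{"dp":[0,0,8],"dr":[0,0,0.12],"gripper":255},{"dp":[0,0,8],"dr":[0,0,0.06],"gripper":255},{"dp":[0,0,4],"dr":[0,0,0],"gripper":255},{"dp":[0,0,2],"dr":[0,0,0],"gripper":255},{"dp":[0,0,0],"dr":[0,0,0],"gripper":255},{"dp":[0,0,0],"dr":[0,0,0],"gripper":255}])

```text
clock: 10.85
ee_pos: [0.5621, 0.2217, 0.1193]
tool_rot: [1.806, 2.57, 0.0]
wrist_force: [0.2, 1.0, -1.2]
grip_width: 0.507
grip_force: 61.2
```

>>> jog_arm(targets=[{"dp":[0,0,2],"dr":[0,0,0],"gripper":255},{"dp":[0,0,2],"dr":[0,0,0],"gripper":255},{"dp":[0,0,2],"dr":[0,0,0],"gripper":255},{"dp":[0,0,1],"dr":[0,0,0],"gripper":255},{"dp":[0,0,1],"dr":[0,0,0],"gripper":255},{"dp":[0,0,0],"dr":[0,0,0],"gripper":255}])

```text
clock: 11.45
ee_pos: [0.5616, 0.222, 0.1107]
tool_rot: [-1.807, -2.57, 0.0]
wrist_force: [-0.6, -0.6, -1.3]
grip_width: 0.505
grip_force: 61.2
```

>>> jog_arm(targets=[{"dp":[0,0,1.5],"dr":[0,0,0],"gripper":255},{"dp":[0,0,1.5],"dr":[0,0,0],"gripper":255},{"dp":[0,0,1],"dr":[0,0,0],"gripper":255},{"dp":[0,0,1],"dr":[0,0,0],"gripper":255},{"dp":[0,0,0],"dr":[0,0,0],"gripper":255},{"dp":[0,0,0],"dr":[0,0,0],"gripper":255}])

```text
clock: 12.05
ee_pos: [0.5618, 0.222, 0.1059]
tool_rot: [1.807, 2.57, 0.0]
wrist_force: [-0.6, 0.5, -1.1]
grip_width: 0.505
grip_force: 61.2
```

Below the stop-on-splines height with no force, so it appears meshed. I'll continue down to the shoulder (expected at TCP ≈ 0.0985).

>>> jog_arm(targets=[{"dp":[0,0,2],"dr":[0,0,0],"gripper":255},{"dp":[0,0,2],"dr":[0,0,0],"gripper":255},{"dp":[0,0,1],"dr":[0,0,0],"gripper":255},{"dp":[0,0,1],"dr":[0,0,0],"gripper":255},{"dp":[0,0,1],"dr":[0,0,0],"gripper":255},{"dp":[0,0,0],"dr":[0,0,0],"gripper":255},{"dp":[0,0,0],"dr":[0,0,0],"gripper":255}])

```text
clock: 12.75
ee_pos: [0.5618, 0.222, 0.0989]
tool_rot: [-1.807, -2.57, 0.0]
wrist_force: [0.9, 0.4, -1.4]
grip_width: 0.505
grip_force: 61.2
```

>>> jog_arm(targets=[{"dp":[0,0,1],"dr":[0,0,0],"gripper":255},{"dp":[0,0,0.5],"dr":[0,0,0],"gripper":255},{"dp":[0,0,0.5],"dr":[0,0,0],"gripper":255},{"dp":[0,0,0],"dr":[0,0,0],"gripper":255},{"dp":[0,0,0],"dr":[0,0,0],"gripper":255}])

```text
clock: 13.25
ee_pos: [0.562, 0.2221, 0.0972]
tool_rot: [1.807, 2.57, 0.001]
wrist_force: [-1.0, 0.1, 3.0]
grip_width: 0.504
grip_force: 61.4
```

Contact at TCP 0.0972, within 1.5 mm of the predicted shoulder height, so the cone is home. Holding, then pressing the spring down.

>>> jog_arm(targets=[{"dp":[0,0,0],"dr":[0,0,0],"gripper":255},{"dp":[0,0,0],"dr":[0,0,0],"gripper":255},{"dp":[0,0,1],"dr":[0,0,0],"gripper":255},{"dp":[0,0,1],"dr":[0,0,0],"gripper":255},{"dp":[0,0,1],"dr":[0,0,0],"gripper":255},{"dp":[0,0,1],"dr":[0,0,0],"gripper":255},{"dp":[0,0,1],"dr":[0,0,0],"gripper":255},{"dp":[0,0,0],"dr":[0,0,0],"gripper":255},{"dp":[0,0,0],"dr":[0,0,0],"gripper":255}])

```text
clock: 14.15
ee_pos: [0.562, 0.222, 0.0924]
tool_rot: [1.807, 2.57, 0.0]
wrist_force: [-1.7, -0.1, 6.8]
grip_width: 0.502
grip_force: 62.2
```

>>> jog_arm(targets=[{"dp":[0,0,0.5],"dr":[0,0,0],"gripper":255},{"dp":[0,0,0.5],"dr":[0,0,0],"gripper":255},{"dp":[0,0,0],"dr":[0,0,0],"gripper":255},{"dp":[0,0,0],"dr":[0,0,0],"gripper":255},{"dp":[0,0,0],"dr":[0,0,0],"gripper":255}])

```text
clock: 14.65
ee_pos: [0.562, 0.2221, 0.0924]
tool_rot: [1.807, 2.57, 0.001]
wrist_force: [-4.1, -2.3, 13.0]
grip_width: 0.506
grip_force: 62.6
```

```bash
python3 - <<'E'
from rig import vision,ctrl
import cv2
s=vision.snapshot("side");x0,y0=350,215
cv2.imwrite("pics/f.png",cv2.resize(s["frame"][y0:y0+120,x0:x0+120],None,fx=5,fy=5,interpolation=cv2.INTER_CUBIC))
t=ctrl.get_state();print(t["clock"],t["ee_pos"],t["wrist_force"],t["wrist_torque"],t["grip_force"])
E
```

```text
14.7 [0.56203686 0.22207474 0.09237491] [-4.10893687 -1.29090134 12.47401065] [-0.27672804  0.87730556  0.02229044] 62.6417076587677
```

View pics/f.png

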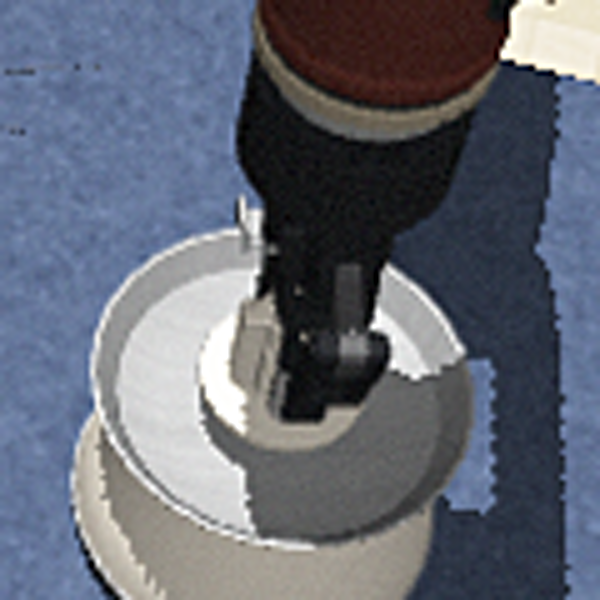

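The cone sits level and low in the dish, its skirt near crop (285,380) and still gripped. The force jumped from 6.8 to 13 N without further travel, so the plunger is bottomed. Handing in.

```bash
python3 -c "
from rig import ctrl
print(ctrl.job_done())"
```

```text
the job is handed in; nothing more can be done
None
```

The large cone is on the drive shaft, meshed and fully home, and is still gripped and pressed to the bottom of its spring travel (about 13 N at the wrist); the job was handed in at about 15 s and returned no verdict.

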